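# Find the concealed catch and open the charging hatch

## Robot

A 6-joint arm with a two-finger parallel gripper is mounted at the origin on the work surface. World frame = base frame: x ahead of the robot, y to its left, z up, the work surface at z = 0. Lengths are in mm, angles in degrees, forces in N, time in s.
With the tool pointing down it reaches from about 350 to 850 mm from the base axis. Payload 8.1 kg.
Tool frame: the origin (TCP) lies between the finger pads; the fingertips stand 22 mm ahead of it and the grasp point (between the pads) lies 3 mm ahead of it (r.nose_length is the z of the fingertips in the tool frame, in mm); z points along the fingers, x is the direction in which the jaws open and shut, and the axes are right-handed (so a half turn about z gives the same grasp; the last joint's range is limited). The gripper opens to 85 mm and grips with 20 to 120 N. Pads are 22 mm wide; open, the fingers measure 114 mm over their backs; the gripper's body (76 mm by 85 mm) begins 54 mm behind the grasp point. The pads swing forward as they close: fully open they stand 13 mm farther back than shut.
Start: joints at [-71.413, 7.471, 85.268, -0, 87.261, -4.893], TCP at [239.075, -550.317, 253.292] pointing down, gripper open.
Joint ranges: [-169.43, 169.43], [-51.17, 129.36], [1.28, 143.12], [-76.62, 256.62], [0, 156.53], [-152.29, 152.29]. Speed limits (degrees/s): [136.94, 136.94, 159.86, 180, 180, 180].

## Interface

Orientations are given as [roll, pitch, yaw] about the fixed x, y, z axes, in that order (R = Rz(yaw) Ry(pitch) Rx(roll)).
In Python, from bench import r gives the robot as it stands.
- The arm moves only by the shell command python3 -m jog 'ROWS' [FORCE]. ROWS is JSON, a list of rows, each a list of 5 numbers: the shift along the tool's x, y, z in m, then the turn about the tool's z in degrees, then the opening in per cent of the stroke, from 0 (shut) to 100 (fully open). A call has 1 to 8 rows; each row is the pose to reach, as a shift and turn from the pose measured when the call began, along the tool's axes at that moment; what a row does not reach only later rows make up. A row lasts 1/10 s, in which the tool goes at most 50 mm and 8.59 degrees, less where a joint would pass 70% of its speed; a pose out of reach is approached as far as the arm can. A call with a gripper value outside its range is refused whole. The fingers move at their own pace and stop on an object; FORCE is the grip in N (left out, the last holds). Time passes only in rows, so rows that repeat a pose let the fingers close. It gives the time, the measured TCP pose, the force and the opening at its end, in the units of the state.
- r.sense(): the state, without advancing time (a new reading comes with each control period).
- r.snapshot(name): name is "scene" or "top"; returns a dict with "image" (420x560x3 uint8, red, green, blue), "K" (3x3 intrinsics, pixels), "T" (4x4, takes a point from camera to world coordinates). Camera axes: x right, y down, z forward; pixel columns grow to the right and rows downward; lengths in mm; the calibration is good to about 2 mm. A picture is of the moment at which its call begins. There is no depth.
- r.hand_in(): hands the job in, once; it reports no verdict.
Trained networks look in a picture, given as the dict that the camera call returned (one of the last four; its "shot" number tells which), for a name from the list of things; names that differ only in an ending like _2 or _b are one class to them, and where a whole thing is asked for, a point or a joint stands for the part that bears it (a point fixed in the world has none). Each returns a list of dicts, best first, with "conf" (0 to 1); they miss things now and then, are a little off and sometimes report something else, mostly with a low value. They report only what shows in the picture. A call takes as long as a camera call. They do not tell look-alikes from the thing itself.
- r.search_frame(picture, label): "bbox" ([left, top, right, bottom] in pixels, round what is visible of it).
- r.pinpoint(picture, label): "uv" ([column, row] in pixels: a listed point, or the origin of a listed thing).
The state is a dict: "time": time; "joint_pos": joint angles; "qd": joint speeds; "joint_efforts": joint torques, N m; "tool_pos": TCP position; "tcp_rot": TCP orientation; "ft_force": force on the tool from outside, world axes, zero at the start; "wrist_torque": the same for the moment, N m; "finger_gap": finger opening in mm.
Only numpy, scipy, OpenCV 4.12 (cv2) and the standard library are available. Lean on these libraries where they do the work, as an engineer would, in place of code of your own. Each camera call takes 0.05 s, during which the arm holds its last target. There are 200 camera calls.

## Task

Open the charging hatch in the oak shelf step: with closed fingertips feel along the catch board in front of the hatch, starting on the plain wood beside it, until you find the sunk push pad that gives, then press it in so that the hatch springs fully open, and take the hand away. Grasp and lift nothing, and leave the bowl, the glass votive holder and the loose remote where they are.

Things in the scene. Friction and masses are not known exactly. Their poses are not given: they have to be found in the camera images.
- shelf_step: Fixed white oak step, level, 680 mm wide (y), 305 mm deep (x -55 to +250), flat top 80 mm over its origin. Origin: underside, below the catch board's middle. x points away from the robot, y left along the board, z up. Mid-step is a bay, y -130 to +130 mm: in front the catch board (x -42 to +42), behind it the hatch (x +44 to +204), tops flush within 0.5 mm. Other top areas: plain rigid oak.
- board_mid (a point): Middle of the catch board's top (step x = 0, y = 0). On the line x = 0 a push pad is let into the board: 56 mm (y) by 50 mm (x), darker oak, 2 mm dark gap round it, face sunk 2.5 mm below the step's top. Its place along y differs from shelf to shelf and is not reported: its centre is anywhere from y = -80 to +80 mm. Find it by touch (it gives; wood is rigid) or by eye.
- plain_left (a point): Point on the step's top, plain rigid oak at the left beside the bay, in line with the catch board (step x = 0, y = +165 mm). Never part of the pad.
- pegboard (a point): Middle of the top edge of the pegboard strip, 170 mm tall, 12 mm thick, 290 mm long (along x), fixed on the right-hand end of the step, with two fixed remotes on pegs towards the bay (36 mm in all, step y -340 to -304 mm). A fixed spring clip sits on the step's front edge at y = -275 mm. Not part of the job.
- pad (a joint): Push pad travel in m: 0 = out, 0.006 = fully in, straight down. It starts to give at about 2 N and is fully in at about 5 N; springs back when let go. From about 0.004 on it withdraws the hidden catch and the hatch is free.
- hatch (a joint): Oak hatch, 260 mm wide, 160 mm from free edge to hinge, 12 mm thick, hinge along y at the far edge (x = +204 mm, top surface); joint in rad: 0 = shut and flush, held by the catch; 1.15 = fully open against its stop. Once the catch is withdrawn a damped spring lifts the free edge up and away from the robot in about 1 s (a few N at the edge) and holds it open. It weighs 0.35 kg.
- bowl: Grey ceramic bowl, loose, 104 mm across the rim, 42 mm tall, standing on the step beside the hatch. Origin: centre of its underside.
- votive: Clear glass votive holder, loose, 70 mm across, 75 mm tall, with a small white candle, standing on the step beside the hatch. Origin: centre of its underside.
- remote: Dark grey plastic remote, loose, 150 mm (its x) by 46 by 18 mm, lying on the work surface to the left of the step. Origin: centre of its underside.
Mind the look-alikes: they are no part of the job. Of the things that look like the bowl, the largest one is meant.

How it is judged (in metres and radians):
On the way, in this order (a step that is already met when the one before it is completed fails the run):
1. the fingertips touch plain wood of the shelf step, the pad not pressed and the hatch shut (contact force between the fingers and shelf_step above 1 N and value of joint pad below 0.0003 m and value of joint hatch below 0.05 rad), for 0.05 s.
2. the fingertips press the pad in (contact force between the fingers and shelf_step above 0.5 N and value of joint pad above 0.0035 m), for 0.02 s.
At the end, for the whole second after the job is handed in: The hatch stands open (more than 1.0 rad of its 1.15) and still, the pad is let go and back out (within 1 mm), and the bowl, votive holder and remote stand upright within 20 mm of where they were (value of joint hatch above 1 rad and velocity of joint hatch below 0.1 rad/s and value of joint pad below 0.001 m and distance of each of bowl, votive, remote from where it was at the start of the episode below 0.02 m and angle between each of votive, bowl's own z axis and vertical below 0.15 rad); the robot touches nothing.
It fails at once if the bowl, votive holder or remote is moved more than 20 mm (distance of any of bowl, votive, remote from where it was at the start of the episode above 0.02 m).
It also fails if it takes over 54 s, if anything falls off the work surface, if the arm or the gripper's body presses on something with over 40 N, if the wrist force passes 120 N, or if a joint passes its speed limit or range.

## Working session

There is one attempt and no reset: what is moved stays moved. The work goes in short steps, Python scripts to look and compute and a shell command to move; the robot and the scene stay as the last step left them, time stands still between calls to the robot, and variables do not carry over. Pictures are saved under pics/ and viewed, about 8 in all and at most 12, crops included, and the job is handed in when it is done.

```bash
mkdir -p pics; cat > h.py <<'E'
import numpy as np, cv2
from bench import r
def ray(p,uv,z):
    K,T=np.array(p["K"]),np.array(p["T"]); d=T[:3,:3]@np.linalg.solve(K,[uv[0],uv[1],1]); o=T[:3,3]
    return o+d*(z-o[2])/d[2]
def proj(p,X):
    T=np.linalg.inv(np.array(p["T"])); c=T[:3,:3]@np.array(X)+T[:3,3]; u=np.array(p["K"])@c; return u[:2]/u[2]
def save(p,n): cv2.imwrite("pics/"+n,cv2.cvtColor(p["image"],cv2.COLOR_RGB2BGR))
E
python3 - <<'E'
from h import *
for n in("top","scene"):
    p=r.snapshot(n); save(p,n+"1.png"); print(n,np.array(p["T"]).round(2).tolist())
    for l in("board_mid","plain_left","pegboard","shelf_step","bowl","votive","remote"):
        print(l,[(np.round(d["uv"]).tolist(),round(d["conf"],2),ray(p,d["uv"],80 if l in("board_mid","plain_left","bowl","votive") else 0).round().tolist()) for d in r.pinpoint(p,l)[:4]])
    for l in("pad","hatch"):
        print(l,[(np.round(d["bbox"]).tolist(),round(d["conf"],2)) for d in r.search_frame(p,l)[:3]])
print(r.sense())
E
```

```text
top [[-0.01, -0.99, 0.15, 392.38], [-1.0, 0.01, 0.0, 16.24], [-0.0, -0.15, -0.99, 1296.53], [0.0, 0.0, 0.0, 1.0]]
board_mid [([279.0, 216.0], 0.69, [550.0, -1.0, 80.0])]
plain_left [([225.0, 218.0], 0.57, [544.0, 166.0, 80.0])]
pegboard [([398.0, 168.0], 0.63, [718.0, -400.0, 0.0])]
shelf_step [([278.0, 221.0], 0.62, [543.0, 0.0, 0.0]), ([224.0, 221.0], 0.41, [543.0, 178.0, 0.0])]
bowl [([332.0, 263.0], 0.91, [405.0, -159.0, 80.0]), ([411.0, 173.0], 0.67, [681.0, -416.0, 80.0]), ([346.0, 170.0], 0.62, [692.0, -211.0, 80.0])]
votive [([201.0, 174.0], 0.71, [684.0, 242.0, 80.0])]
remote [([140.0, 216.0], 0.71, [563.0, 456.0, 0.0])]
pad [([284.0, 210.0, 303.0, 224.0], 0.5)]
hatch [([232.0, 148.0, 320.0, 208.0], 0.93)]
scene [[-0.88, 0.27, -0.39, 1059.91], [0.47, 0.46, -0.75, 930.67], [-0.03, -0.85, -0.53, 825.02], [0.0, 0.0, 0.0, 1.0]]
board_mid [([282.0, 225.0], 0.61, [550.0, -1.0, 80.0])]
plain_left [([314.0, 255.0], 0.8, [545.0, 183.0, 80.0]), ([208.0, 147.0], 0.54, [537.0, -755.0, 80.0])]
pegboard [([210.0, 149.0], 0.57, [479.0, -906.0, 0.0])]
shelf_step [([282.0, 240.0], 0.78, [541
[... 340 characters left out ...]
4.0, 293.0, 270.0], 0.82)]
{'time': 1.0, 'joint_pos': array([-7.14133502e+01,  7.47050995e+00,  8.52675169e+01,  1.74723416e-03,
        8.72602118e+01, -4.89413160e+00]), 'qd': array([ 0.03039868,  0.13662073,  0.10902844, -0.00145182,  0.00536202,
       -0.06058293]), 'joint_efforts': array([-6.48003024e-04, -5.69329906e+01, -5.00875568e+01, -3.43028023e-04,
        1.19666587e-03, -3.01853834e-05]), 'tool_pos': array([ 239.08927925, -550.32136206,  253.30178516]), 'tcp_rot': array([-1.79998411e+02, -1.90378601e-03, -6.65193021e+01]), 'ft_force': array([ 0.28053735, -0.59812329, -1.09180118]), 'wrist_torque': array([-0.0257989 , -0.01403977, -0.00280044]), 'finger_gap': 84.94716811038059}
```

View pics/top1.png

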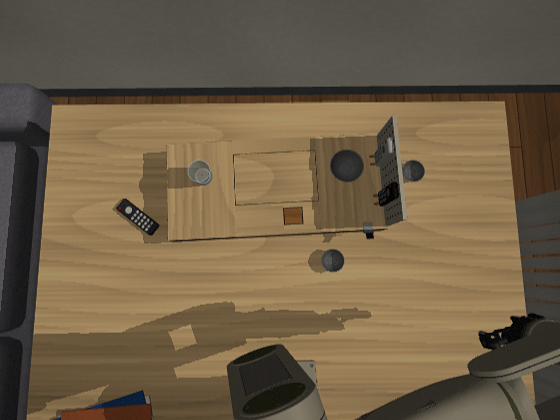

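View pics/scene1.png

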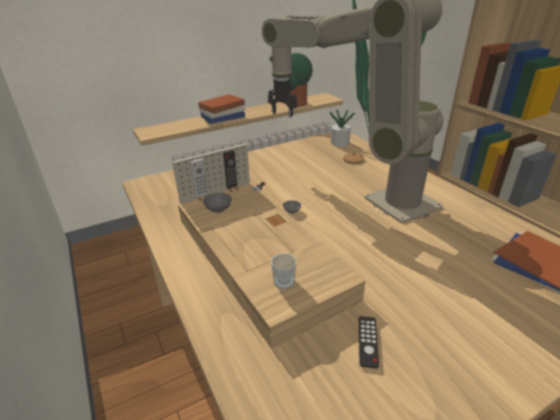

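The top picture shows:
- the darker push pad at about (293,216)
- the hatch outline at (233–318,150–205)
- the votive at (200,173)
- the loose remote at (136,216)

Bowl candidates are (346,166) on the step, which is the largest and so the one meant, (333,261) small on the table, and (413,171) small behind the pegboard. Pad candidates are the dark square at (293,216) and the fixed clip at (369,230), which isn't part of the job. I'll check the pad in a close crop and measure it.

```bash
python3 - <<'E'
from h import *
p=r.snapshot("top"); im=p["image"]
c=cv2.resize(im[130:250,155:315],None,fx=5,fy=5,interpolation=cv2.INTER_CUBIC); cv2.imwrite("pics/crop2.png",cv2.cvtColor(c,cv2.COLOR_RGB2BGR))
hsv=cv2.cvtColor(im,cv2.COLOR_RGB2HSV).astype(int)
ref=im[217,293].astype(int); print(ref, im[217,260])
m=(np.abs(im.astype(int)-ref).sum(2)<70).astype(np.uint8); m[:200]=0;m[235:]=0;m[:,:275]=0;m[:,315:]=0
ys,xs=np.nonzero(m); print(xs.min(),xs.max(),ys.min(),ys.max(),xs.mean(),ys.mean(),ray(p,(xs.mean(),ys.mean()),78).round(1))
bm=[];pl=[]
for n in("top","scene","top"):
    q=r.snapshot(n)
    for l,L in(("board_mid",bm),("plain_left",pl)):
        d=r.pinpoint(q,l)
        if d: L.append(ray(q,d[0]["uv"],80))
print(np.round(bm,1),np.round(pl,1))
for uv in((168,241),(360,232.5)): print(ray(p,uv,80).round(1))
E
```

```text
[111  71  36] [156 129  89]
275 314 200 234 295.540415704388 215.9607390300231 [549.5 -52.2  78. ]
[[548.1   5.4  80. ]
 [548.4  10.9  80. ]
 [543.   -6.   80. ]] [[542.6 174.3  80. ]
 [534.9 170.2  80. ]
 [540.9 161.9  80. ]]
[475.3 338.9  80. ]
[ 496.6 -248.5   80. ]
```

View pics/crop2.png

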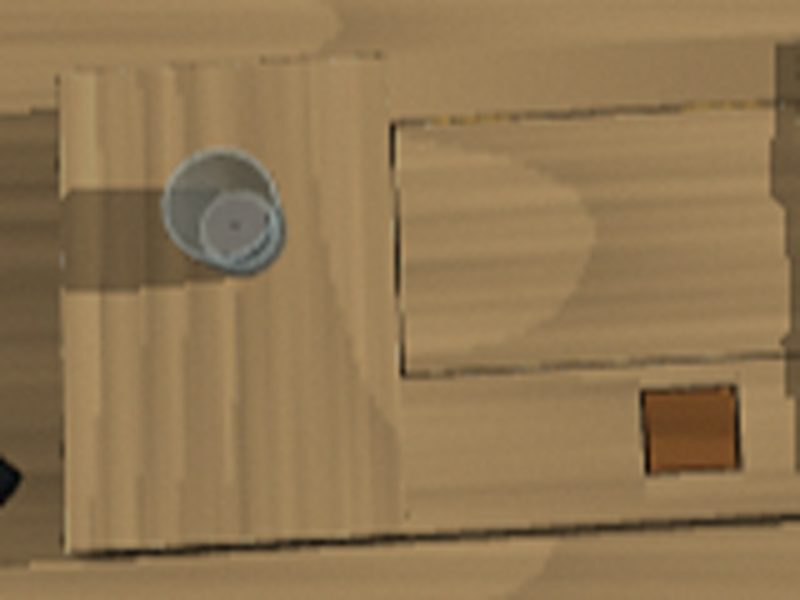

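The crop shows the pad clearly: a reddish-brown square with a dark gap, centred at (293,215.5) in full-image pixels. It lies on the board in front of the hatch, about 50 mm to the right of the middle. The step yaw is about +2°. I'll move now.

```bash
cat >> h.py <<'E'
def go(x,y,z,yaw=2.0):
    from scipy.spatial.transform import Rotation as Ro
    s=r.sense(); R=Ro.from_euler("xyz",s["tcp_rot"],degrees=True).as_matrix()
    print("shift",((R.T@(np.array([x,y,z])-s["tool_pos"]))/1000).round(4),"turn",round((s["tcp_rot"][2]-yaw+180)%360-180,2),"t",round(s["time"],2),"tcp",s["tool_pos"].round(1),"F",s["ft_force"].round(2))
E
python3 -m jog '[[-0.033,-0.035,0.01,-8,0],[-0.067,-0.07,0.02,-16,0],[-0.1,-0.105,0.03,-24,0],[-0.133,-0.14,0.04,-32,0],[-0.167,-0.175,0.05,-40,0],[-0.2,-0.21,0.05,-48,0],[-0.233,-0.245,0.05,-56,0],[-0.267,-0.28,0.05,-64,0]]' 20
python3 - <<'E'
from h import *
go(541,168,140)
p=r.snapshot("top");print(ray(p,(293,215.5),77.5).round(1))
E
```

```text
time: 2.3
tool_pos: [389.9, -192.2, 203.5]
tcp_rot: [180.0, -0.0, -2.2]
ft_force: [1.4, -0.6, -0.1]
finger_gap: -0.1
shift [ 0.137  -0.3657  0.0635] turn -4.21 t 2.3 tcp [ 389.9 -192.2  203.5] F [ 1.38 -0.6  -0.08]
[551.1 -44.4  77.5]
```

```bash

python3 -m jog '[[0.017,-0.046,0.005,-1,0],[0.034,-0.091,0.01,-2,0],[0.051,-0.137,0.02,-3,0],[0.068,-0.183,0.03,-4,0],[0.086,-0.229,0.035,-4.2,0],[0.103,-0.275,0.04,-4.2,0],[0.12,-0.32,0.05,-4.2,0],[0.137,-0.366,0.055,-4.2,0]]'
python3 -m jog '[[0,0,0,0,0],[0,0,0,0,0]]'
python3 - <<'E'
from h import *
go(541,168,105)
E
```

```text
time: 3.15
tool_pos: [537.8, 175.4, 149.9]
tcp_rot: [-179.8, -0.1, 2.7]
ft_force: [0.1, -1.3, 1.2]
finger_gap: -0.0
time: 3.35
tool_pos: [537.5, 176.2, 149.1]
tcp_rot: [-179.8, -0.0, 2.8]
ft_force: [0.4, -0.4, 0.2]
finger_gap: -0.1
shift [0.003  0.0085 0.044 ] turn 0.83 t 3.35 tcp [537.5 176.2 149.1] F [ 0.39 -0.41  0.16]
```

```bash

python3 -m jog '[[0.003,0.006,0.02,0.8,0],[0.003,0.006,0.035,0.8,0],[0.003,0.006,0.041,0.8,0],[0.003,0.006,0.041,0.8,0]]'
python3 -m jog '[[0,0,0.001,0,0],[0,0,0.002,0,0],[0,0,0.003,0,0],[0,0,0.003,0,0]]'
```

```text
time: 3.75
tool_pos: [539.7, 169.4, 106.8]
tcp_rot: [-179.9, 0.1, 2.0]
ft_force: [-0.0, 0.2, 0.1]
finger_gap: 0.1
time: 4.15
tool_pos: [539.9, 169.5, 104.2]
tcp_rot: [-179.8, 0.1, 2.0]
ft_force: [-0.5, -0.8, 0.4]
finger_gap: 0.2
```

```bash

python3 -m jog '[[0,0,0.001,0,0],[0,0,0.002,0,0],[0,0,0.0025,0,0],[0,0,0.0025,0,0]]'
```

```text
time: 4.55
tool_pos: [540.0, 169.6, 102.1]
tcp_rot: [-179.8, 0.1, 2.0]
ft_force: [-1.4, -0.7, 3.7]
finger_gap: 0.2
```

```bash

python3 -m jog '[[0,0,0.0005,0,0],[0,0,0.0007,0,0],[0,0,0.0007,0,0]]'
python3 -m jog '[[0,0,-0.008,0,0],[0,0,-0.012,0,0]]'
python3 - <<'E'
from h import *
go(546,50,106); go(550.5,-44.5,106)
E
```

```text
time: 4.85
tool_pos: [540.0, 169.6, 102.1]
tcp_rot: [-179.8, 0.1, 2.0]
ft_force: [-4.6, -1.4, 7.3]
finger_gap: -0.0
time: 5.05
tool_pos: [540.4, 169.7, 114.9]
tcp_rot: [-179.8, 0.0, 2.0]
ft_force: [-0.1, -0.1, 0.7]
finger_gap: -0.0
shift [0.0014 0.1198 0.0085] turn -0.01 t 5.05 tcp [540.4 169.7 114.9] F [-0.13 -0.09  0.68]
shift [0.0026 0.2144 0.0083] turn -0.01 t 5.05 tcp [540.4 169.7 114.9] F [-0.13 -0.09  0.68]
```

Plain wood was touched at 7 N and is rigid at TCP z = 102.1. Next comes one feel on the board at about y=+50, then the pad.

```bash

python3 -m jog '[[0,0.03,0,0,0],[0.001,0.07,0,0,0],[0.001,0.1,0,0,0],[0.001,0.12,0.004,0,0],[0.001,0.12,0.01,0,0],[0.001,0.12,0.0125,0,0],[0.001,0.12,0.0135,0,0],[0.001,0.12,0.0135,0,0]]'
python3 -m jog '[[0,0,-0.008,0,0],[0,0,-0.01,0,0]]'
python3 - <<'E'
from h import *
go(550.5,-44.5,106)
E
```

```text
time: 5.85
tool_pos: [545.8, 50.4, 101.6]
tcp_rot: [-179.9, -0.0, 2.0]
ft_force: [-1.5, -2.3, 2.8]
finger_gap: 0.3
time: 6.05
tool_pos: [546.3, 51.5, 112.7]
tcp_rot: [-179.9, -0.1, 2.1]
ft_force: [1.0, -0.8, 0.4]
finger_gap: -0.1
shift [0.0006 0.0961 0.0065] turn 0.1 t 6.05 tcp [546.3  51.5 112.7] F [ 1.02 -0.84  0.4 ]
```

The board at y=+50 is rigid as well. Now I move over the pad and press.

```bash

python3 -m jog '[[0,0.03,0,0,0],[0,0.065,0,0,0],[0.001,0.096,0,0,0],[0.001,0.096,0.004,0,0],[0.001,0.096,0.009,0,0],[0.001,0.096,0.0125,0,0],[0.001,0.096,0.0125,0,0]]'
```

```text
time: 6.75
tool_pos: [550.6, -43.3, 99.4]
tcp_rot: [-179.8, -0.0, 2.2]
ft_force: [0.2, -0.7, 1.3]
finger_gap: -0.1
```

```bash

python3 -m jog '[[0,0,0.002,0,0],[0,0,0.004,0,0],[0,0,0.006,0,0],[0,0,0.0065,0,0],[0,0,0.0065,0,0],[0,0,0.0065,0,0],[0,0,0.0065,0,0],[0,0,0.0065,0,0]]'
python3 - <<'E'
from h import *
save(r.snapshot("scene"),"press3.png")
E
```

```text
time: 7.55
tool_pos: [551.1, -42.8, 93.6]
tcp_rot: [-179.8, -0.1, 2.2]
ft_force: [-1.0, 0.9, 5.7]
finger_gap: -0.1
```

View pics/press3.png

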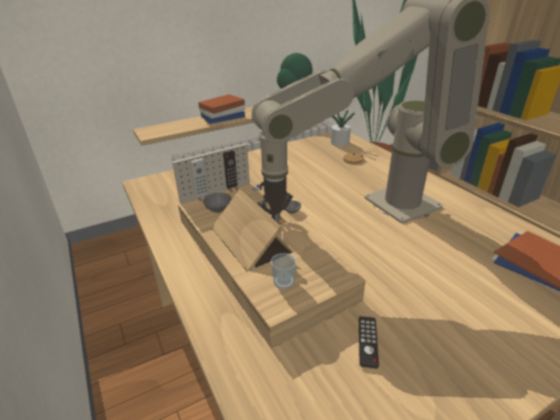

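The pad went in about 6 mm at 5.7 N, and the picture shows the hatch opening (edge near (240,205)–(290,240)). The gripper is clear of the hatch. Now I retract upward, then back toward the robot.

```bash

python3 -m jog '[[0,0,-0.01,0,0],[0,0,-0.04,0,0],[-0.01,0,-0.08,0,0],[-0.04,0,-0.12,0,0],[-0.08,0,-0.14,0,0],[-0.11,0,-0.14,0,0],[-0.13,0,-0.14,0,0],[-0.13,0,-0.14,0,0]]'
python3 -m jog '[[0,0,0,0,0],[0,0,0,0,0],[0,0,0,0,0],[0,0,0,0,0],[0,0,0,0,0],[0,0,0,0,0],[0,0,0,0,0],[0,0,0,0,0]]'
python3 - <<'E'
from h import *
a,b=r.snapshot("scene"),r.snapshot("top"); 
cv2.imwrite("pics/end4.png",cv2.cvtColor(np.hstack([cv2.resize(a["image"][110:390,120:420],(400,373)),cv2.resize(b["image"][100:380,100:400],(400,373))]),cv2.COLOR_RGB2BGR))
for l in("bowl","votive","remote"): print(l,[ray(b,d["uv"],0 if l=="remote" else 80).round().tolist() for d in r.pinpoint(b,l)[:3]])
s=r.sense();print(s["ft_force"],np.abs(s["qd"]).max())
E
```

```text
time: 8.4
tool_pos: [419.3, -47.9, 233.8]
tcp_rot: [-179.8, -0.1, 2.2]
ft_force: [0.1, 0.6, -0.5]
finger_gap: -0.3
time: 9.2
tool_pos: [419.4, -47.9, 233.8]
tcp_rot: [-179.8, -0.1, 2.2]
ft_force: [-0.9, 0.6, 0.4]
finger_gap: -0.1
bowl [[698.0, -215.0, 80.0], [687.0, -419.0, 80.0]]
votive [[682.0, 242.0, 80.0], [537.0, 162.0, 80.0]]
remote [[561.0, 454.0, 0.0]]
[-0.02655953 -0.4987274   0.03097766] 0.0794955206210505
```

View pics/end4.png

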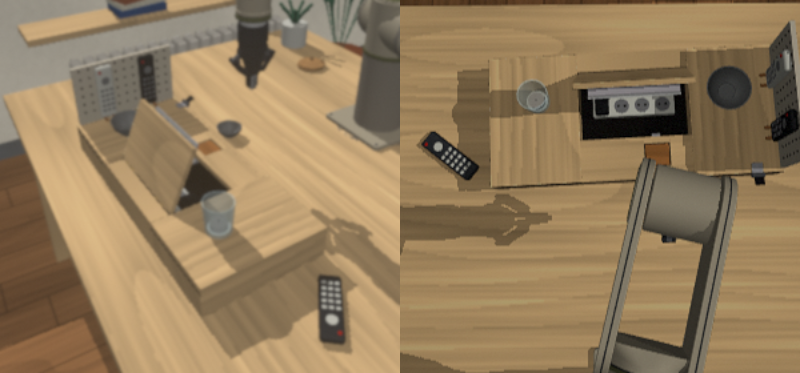

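The hatch stands open with the sockets showing, and the bowl, votive and remote look unmoved. I'll check its angle and that it is still, then hand in.

```bash

python3 -m jog '[[0,0,0,0,0],[0,0,0,0,0],[0,0,0,0,0],[0,0,0,0,0],[0,0,0,0,0],[0,0,0,0,0],[0,0,0,0,0],[0,0,0,0,0]]' | head -1
python3 - <<'E'
from h import *
b=r.snapshot("scene"); c,s=np.cos(np.radians(2)),np.sin(np.radians(2)); im=b["image"].copy()
for t,col in((0.9,(255,0,0)),(1.0,(255,255,0)),(1.15,(0,255,0))):
    P=[proj(b,[548+c*x-s*y,2+s*x+c*y,80+160*np.sin(t)]) for x,y in((204-160*np.cos(t),130),(204-160*np.cos(t),-130))]
    for q in P: cv2.circle(im,tuple(int(round(v)) for v in q),1,col,-1)
cv2.imwrite("pics/ang5.png",cv2.cvtColor(cv2.resize(im[150:290,180:330],None,fx=4,fy=4),cv2.COLOR_RGB2BGR))
E
```

```text
time: 10.25
```

View pics/ang5.png

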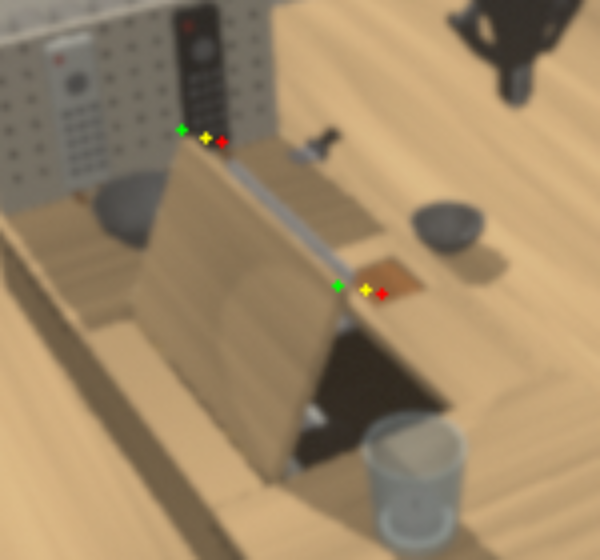

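The green marks, which project a 1.15 rad opening, land on the hatch's top corners, so it is at its stop. The pad looks back out and the gripper is clear.

```bash
python3 -c "
from bench import r
print(r.hand_in())"
```

```text
the job is handed in; nothing more can be done
None
```

The charging hatch is open against its stop, and I handed the job in at about 10 s of the allowed 54 s. The hand-in reports no verdict.

- **Feeling for the pad:** With closed fingertips I touched the plain oak left of the bay (rigid, about 7 N). I then touched the catch board at about y = +50 (rigid, about 3 N). I did not slide all the way along, because the camera picture had already shown the pad about 45 mm right of the middle.
- **Pressing:** The pad gave about 6 mm at 5.7 N and the hatch sprang open. I then drew the hand up and back toward the robot.
- **Last checks:** In the scene picture, the hatch's free-edge corners match a projected opening of about 1.15 rad. I judged the hatch still from two pictures about 1 s apart, not from a speed reading. The pad looks back out, though 1 mm can't be measured in the picture. The gripper hangs free with the wrist force near zero.
- **Loose things:** The bowl, votive holder and remote showed shifts of about 7, 2 and 4 mm. The untouched small bowl behind the pegboard showed about 7 mm as well, so I take these as detection noise.

No check failed. The networks gave some low-confidence wrong hits (for example a second "votive" on the plain oak), which I ruled out against the pictures.

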